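Tip the polished beads out of the polisher's pan into the catch tray

ROBOT

A 6-joint arm with a two-finger parallel gripper is mounted at the origin on the work surface. World frame = base frame: x ahead of the robot, y to its left, z up, the work surface at z = 0. Lengths are in m, angles in degrees, forces in N, time in s.
With the tool pointing down it reaches from about 0.3 to 0.775 m from the base axis. Payload 14.6 kg.
Tool frame: the origin (TCP) lies midway between the tips of the shut fingers; the grasp point (between the pads) lies 19 mm behind it; z points along the fingers, y is the line along which they close (so a half turn about z gives the same grasp; the last joint's range is limited). The gripper opens to 94 mm and grips with 3 to 60 N. Pads are 16 mm wide; open, the fingers measure 119 mm over their backs; the gripper's body (75 mm by 177 mm) begins 78 mm behind the grasp point.
Start: joints at [-77.326, 17.183, 87.147, -0, 75.671, -3.816], TCP at [0.156, -0.527, 0.205] pointing down, gripper open.
Joint ranges: [-173.82, 173.82], [-45.26, 126.66], [13.44, 144.39], [-59.66, 239.66], [0, 175.72], [-146.38, 146.38]. Speed limits (degrees/s): [127.2, 127.2, 147.25, 180, 180, 180].

INTERFACE

Orientations are given as [roll, pitch, yaw] about the fixed x, y, z axes, in that order (R = Rz(yaw) Ry(pitch) Rx(roll)).
In Python, from bench import arm gives the robot as it stands.
- The arm moves only by the tool servo_tool, never from a script. Its argument "targets" is a list of rows, each a list of 3 entries, a list of its own where there are three numbers: the shift along the tool's x, y, z in units of 2.5 cm (1.0 is 2.5 cm), then the turn, a rotation vector about the tool's x, y, z in units of 90 degrees (1.0 is 90 degrees), then the opening, from 0 (shut) to 1 (fully open). A call has 1 to 8 rows; each row shifts and turns the commanded pose from where the row before left it, along the tool's axes as they then stand; what a row does not reach is not made up. A row lasts 1/10 s, in which the tool goes at most 50 mm and 8.59 degrees, less where a joint would pass 70% of its speed; a pose out of reach is approached as far as the arm can. A call with a number of a shift or a turn outside -1 to 1 is refused whole. A call with a gripper value outside its range is refused whole. The fingers move at their own pace and stop on an object; "squeeze" is the grip in N (left out, the last holds). Time passes only in rows, so rows that do not move let the fingers close. It gives the time, the measured TCP pose, the force, the opening and the grip force at its end, in the units of the state.
- arm.state(): the state, without advancing time (a new reading comes with each control period).
- arm.get_image(name): name is "scene" or "top"; returns a dict with "img" (400x640x3 uint8, red, green, blue), "fx", "fy", "cx", "cy" (pixels), "origin" and "rotation" of the camera in the world. Camera axes: x right, y up, looking along -z (the intrinsics and any distortion apply to the point x, -y, -z); pixel columns grow to the right and rows downward; lengths in m; the calibration is good to about 2 mm. A picture is of the moment at which its call begins. There is no depth.
- arm.job_done(): hands the job in; it is judged then, once.
The state is a dict: "time": time; "joint_positions": joint angles; "joint_velocities": joint speeds; "joint_efforts": joint torques, N m; "eef_pos": TCP position; "tool_rot": TCP orientation; "force": force on the tool from outside, world axes, zero at the start; "torque": the same for the moment, N m; "gripper_width": opening from 0.0 (shut) to 1.0 (fully open); "gripper_force": force on a finger pad.
Only numpy, scipy, OpenCV 4.12 (cv2) and the standard library are available. Lean on these libraries where they do the work, as an engineer would, in place of code of your own. Each camera call takes 0.05 s, during which the arm holds its last target. There are 200 camera calls.

TASK

Set the blue catch tray down flat in the yellow-edged bay in front of the bead polisher, yellow tab away from the machine, and let go of it. Then pull the machine's lever forward until it lines up with the red marker, not noticeably past it, hold it there for a second so that all four beads roll into the tray, and put the lever fully back upright so that the pan is level again. Leave the red marker, the tray in its bay and everything else on the bench where they are.

Things in the scene. Friction and masses are not known exactly. Their poses are not given: they have to be found in the camera images.
- polisher: Fixed green bead-polishing machine. Origin on the bench right below the pan's pivot; x points to the machine's back, away from the bay, y to its left (lever side), z up. The pivot line runs along y, 90 mm above the bench. A green post 12 mm thick carries the pan on each side; the posts' front is 10 mm in front of the pivot line. Nothing of the machine stands on the bench in front of that
- pan_lip (a point): Middle of the front edge (mouth) of the steel tipping pan, on its floor. The pan is open in front but for a 5 mm lip, 100 mm wide and about 100 mm long inside. At rest its floor is level at 140 mm height, its walls reach 185 mm, and this point is 22 mm in front of the pivot line. Frame turns with the pan; at rest it is parallel to the machine's
- bay (a point): Middle of the tray bay on the bench in front of the machine (height 0), a dark patch flush with the bench, edged by yellow strips on its front and sides: 90 mm in front of the pivot line, centred on the pan. Axes parallel to the machine's. The tray stands here with its yellow tab on the side away from the machine (its axes then parallel to the bay's)
- pan (a joint): Tipping angle of pan and lever together (one rigid piece on the pivot), rad: 0 = at rest, pan level, lever upright, against a stop; grows as the lever is pulled forward, to the bay's side, which tips the pan's mouth down over the bay. Stiff: stays where it is left; needs about 3 to 5 N at the grip
- lever_grip (a point): Middle of the lever's black round grip, a bar 22 mm in diameter and 96 mm long parallel to the pivot line, 160 mm from that line, 155 mm to the left of the pan's middle. The 12 mm lever arm joins it 44 mm from this point, at the end nearer the pan. Frame turns with the lever: z along it from pivot to grip, y along the bar. At rest 250 mm above the bench
- lever_end (a point): Point where the lever arm meets the grip, 160 mm from the pivot line, 111 mm to the left of the pan's middle; frame as lever_grip
- marker (a joint): Angle of the red marker arm, rad, on the same pivot and the same scale as joint pan: the lever is at the marker when joint pan equals joint marker (it lies between 1.05 and 1.3)
- marker_end (a point): Where lever_end lies when the lever is exactly at the red marker: 160 mm from the pivot line; frame turns with the marker, z along it. The marker is a thin red arm with a red block, 32 x 14 mm, at its end, between the path of the lever arm and the pan, before an aluminium arc with white ticks every 15 degrees
- tray: Loose blue open catch tray, 130 (x) x 140 (y) x 45 mm high, walls and floor 5 mm, about 0.3 kg. Origin under its middle, z up. A yellow upright tab, 12 mm thick (x), 60 mm wide (y), rises to 85 mm above the tray's underside outside the middle of its -x wall
- tray_in (a point): Middle of the tray's inner floor, 5 mm above its underside; axes of the tray
- tray_tab (a point): Point on the tray's yellow tab to grip: 71 mm to -x of the tray's middle and 70 mm above its underside; axes of the tray (pinch along x)
- bead_red_center (a point): Centre of the loose polished red bead, 28 mm in diameter, 28 g, in the pan at the start
- bead_turquoise_center (a point): Centre of the loose polished turquoise bead, 28 mm in diameter, 28 g, in the pan at the start
- bead_green_center (a point): Centre of the loose polished green bead, 28 mm in diameter, 28 g, in the pan at the start
- bead_blue_center (a point): Centre of the loose polished blue bead, 28 mm in diameter, 28 g, in the pan at the start
- glue_bottle: Bystander: white glue bottle with red cap, 110 mm tall, 40 mm across; origin at the middle of its underside
- bead_jar: Bystander: amber glass jar with white lid, 75 mm tall, 64 mm across; origin at the middle of its underside
- spool: Bystander: black thread spool standing on end, 45 mm tall, 40 mm across, between the tray and the machine; origin at the middle of its underside
- glass_dish: Bystander: shallow glass dish, 110 mm across, 35 mm tall; origin at the middle of its underside
- screwdriver: Bystander: orange-handled screwdriver lying flat, 170 mm long; origin at the middle of its underside
- pliers: Bystander: blue-handled pliers lying flat, about 130 mm long; origin at the middle of its underside
- magnifier: Bystander: magnifying lens on a round black stand, about 145 mm tall; origin at the middle of its underside

How it is judged:
By the outcome, as a careful person would: the job done as asked, in the order asked, and still so for the second after the job is handed in, with the robot touching nothing.
It also fails if it takes over 62 s, if anything falls off the work surface, if the arm or the gripper's body presses on something with over 40 N, if the wrist force passes 120 N, or if a joint passes its speed limit or range.

## Working session

There is one attempt and no reset: what is moved stays moved. The work goes in short steps, Python scripts to look and compute and a tool call to move; the robot and the scene stay as the last step left them, time stands still between calls to the robot, and variables do not carry over. Pictures are saved under pics/ and viewed, at most 10 in all, crops included, and the job is handed in when it is done.

Besides the shell and the picture viewer there is one more tool, called by a JSON object that holds its "fn" and its "kwargs", one argument or row to a line. servo_tool: Moves the arm, as the interface text tells. Its arguments: {"type":"object","properties":{"targets":{"type":"array"},"squeeze":{"type":"number"}},"required":["targets"]}

```bash
mkdir -p pics; ls; cat > h.py <<'E'
import numpy as np,cv2
from bench import arm
def grab(n,f):
    d=arm.get_image(n);cv2.imwrite(f'pics/{f}.png',d['img'][:,:,::-1]);
    np.savez(f'pics/{f}.npz',**d);return d
def load(f): return dict(np.load(f'pics/{f}.npz'))
def ray(d,u,v):
    r=np.array(d['rotation'])@np.array([(u-d['cx'])/d['fx'],-(v-d['cy'])/d['fy'],-1.]);return np.array(d['origin']),r/np.linalg.norm(r)
def onz(d,u,v,z):
    o,r=ray(d,u,v);return o+r*(z-o[2])/r[2]
def proj(d,p):
    c=np.array(d['rotation']).T@(np.array(p)-d['origin']);return d['cx']+d['fx']*c[0]/-c[2],d['cy']-d['fy']*c[1]/-c[2]
def tri(d1,a,d2,b):
    o1,r1=ray(d1,*a);o2,r2=ray(d2,*b)
    s=np.linalg.lstsq(np.c_[r1,-r2],o2-o1,rcond=None)[0];p,q=o1+s[0]*r1,o2+s[1]*r2
    return (p+q)/2,np.linalg.norm(p-q)
E
python3 - <<'E'
from h import *
for n in('scene','top'):
    d=grab(n,n+'0');print(n,{k:d[k] for k in d if k!='img'})
print(arm.state())
E
```

```text
pics
scene {'fx': 499.232048283633, 'fy': 499.232048283633, 'cx': 321.39825220139295, 'cy': 199.01694766990974, 'origin': array([1.70931834, 0.13982141, 1.11518424]), 'rotation': array([ 5.17100422e+01, -3.51876835e-02,  9.50181924e+01])}
top {'fx': 504.31053644091895, 'fy': 504.31053644091895, 'cx': 324.10901290672666, 'cy': 199.54503957694232, 'origin': array([0.34700816, 0.02909301, 1.48442275]), 'rotation': array([  7.66378515,  -0.6458639 , -88.31885372])}
{'time': 0.1, 'joint_positions': array([-7.73288957e+01,  1.72131666e+01,  8.71758844e+01, -1.61087772e-04,
        7.56724870e+01, -3.81671639e+00]), 'joint_velocities': array([-0.03130775, -0.17842082,  0.05038906, -0.09189608, -0.06576455,
       -0.09843449]), 'joint_efforts': array([ 2.00384588e-03, -5.32635927e+01, -3.53280866e+01,  7.09961937e-02,
        2.34805467e-02, -6.08176993e-05]), 'eef_pos': array([ 0.15603249, -0.52715244,  0.20494251]), 'tool_rot': array([-1.79938588e+02, -3.94058407e-03,  1.64878586e+01]), 'force': array([ 0.08879891, -0.35975917,  0.23220454]), 'torque': array([0.04568901, 0.020971  , 0.01245068]), 'gripper_force': 0.0, 'gripper_width': 0.9985253283690487}
```

View pics/scene0.png

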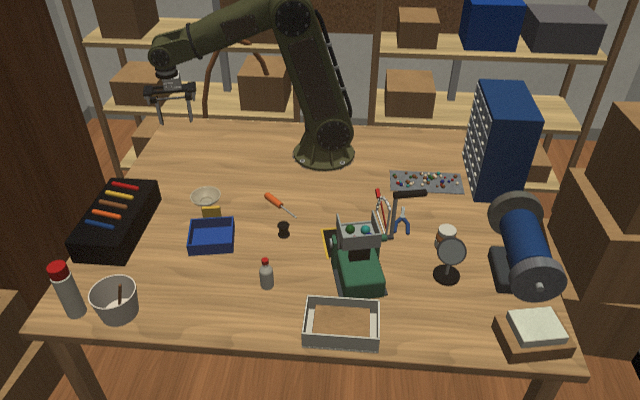

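View pics/top0.png

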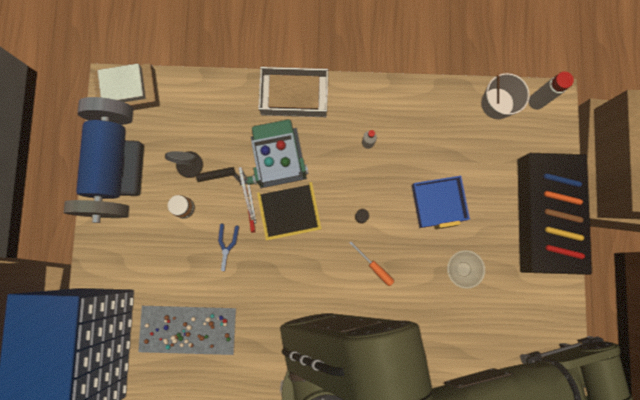

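The scene view shows the tray near (212,236) with its tab toward the robot, the machine near (358,250), and the lever grip at (408,194). The top view shows the tray (440,202), tab (449,225), bay (289,211), spool (362,216), lever grip (215,174) and marker/arc (247,200).

```bash
sed -i 's/^def ray/from scipy.spatial.transform import Rotation as Ro\ndef ray/; s/np.array(d\[.rotation.\])/Ro.from_euler("xyz",d["rotation"],degrees=True).as_matrix()/' h.py
cat >> h.py <<'E'
def blobs(d,lo,hi,roi,amin=15):
    x0,y0,x1,y1=roi;h=cv2.cvtColor(d['img'][y0:y1,x0:x1],cv2.COLOR_RGB2HSV);m=cv2.inRange(h,lo,hi)
    cs,_=cv2.findContours(m,0,2);out=[]
    for c in sorted(cs,key=cv2.contourArea,reverse=True):
        if cv2.contourArea(c)<amin: continue
        M=cv2.moments(c);out.append((np.array([M['m10'],M['m01']])/M['m00']+[x0,y0],cv2.boxPoints(cv2.minAreaRect(c))+[x0,y0],cv2.contourArea(c)))
    return out
E
python3 - <<'E'
from h import *
np.set_printoptions(precision=3,suppress=True)
t=load('top0');s=load('scene0')
Y=((20,110,90),(35,255,255))
def show(n,d,b,z):
    for c,bx,a in b[:4]: print(n,c,a,'box',bx.round(1).tolist(),'\n   z',z,[onz(d,*p,z)[:2].round(3).tolist() for p in [c,*bx]])
show('tray top',t,blobs(t,(105,120,60),(125,255,255),(400,165,480,240)),.045)
show('tab top',t,blobs(t,*Y,(400,165,480,240),5),.085)
show('tab scene',s,blobs(s,*Y,(180,185,240,250),5),.085)
show('tray scene',s,blobs(s,(105,120,60),(125,255,255),(170,200,250,260)),.045)
show('bay yel',t,blobs(t,*Y,(250,170,330,250)),0)
show('bay dark',t,blobs(t,(0,0,0),(180,255,62),(262,190,318,235)),0)
for n,d,r in(('t',t,(150,105,340,255)),('s',s,(310,160,470,300))):
    c=d['img'][r[1]:r[3],r[0]:r[2],::-1];cv2.imwrite(f'pics/c{n}.png',cv2.resize(c,None,fx=4,fy=4,interpolation=2))
E
```

```text
tray top [438.719 202.58 ] 1649.0 box [[413.8, 183.5], [460.9, 175.7], [468.1, 218.8], [420.9, 226.7]] 
   z 0.045 [[0.542, -0.312], [0.596, -0.24], [0.623, -0.377], [0.498, -0.397], [0.471, -0.261]]
tab top [448.794 224.333] 52.5 box [[438.5, 224.2], [458.8, 220.9], [459.5, 224.9], [439.2, 228.3]] 
   z 0.085 [[0.477, -0.331], [0.476, -0.302], [0.487, -0.359], [0.476, -0.361], [0.465, -0.304]]
tab scene [210.763 210.797] 164.5 box [[200.9, 206.1], [219.6, 204.9], [220.3, 215.7], [201.6, 216.8]] 
   z 0.085 [[0.502, -0.325], [0.481, -0.363], [0.47, -0.304], [0.523, -0.288], [0.534, -0.346]]
tray scene [211.616 235.213] 680.0 box [[185.4, 219.3], [232.0, 216.6], [233.5, 243.3], [187.0, 246.0]] 
   z 0.045 [[0.574, -0.308], [0.506, -0.414], [0.479, -0.265], [0.604, -0.231], [0.629, -0.371]]
bay yel [290.18  218.382] 432.0 box [[255.5, 192.5], [312.2, 181.4], [321.7, 229.5], [264.9, 240.6]] 
   z 0 [[0.488, 0.117], [0.562, 0.223], [0.601, 0.055], [0.458, 0.023], [0.42, 0.188]]
bay dark [288.188 210.773] 1860.5 box [[260.7, 194.7], [308.0, 185.2], [316.2, 225.8], [268.8, 235.2]] 
   z 0 [[0.51, 0.123], [0.556, 0.207], [0.589, 0.067], [0.468, 0.039], [0.436, 0.177]]
```

View pics/ct.png

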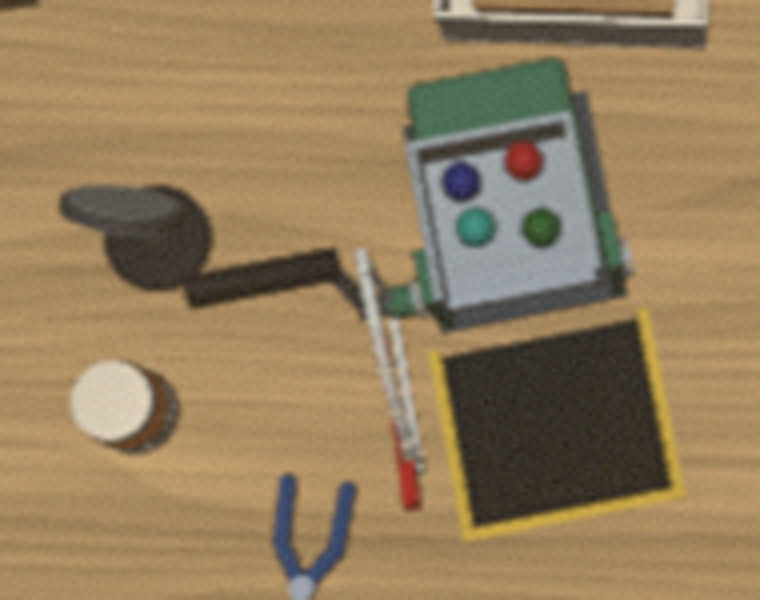

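View pics/cs.png

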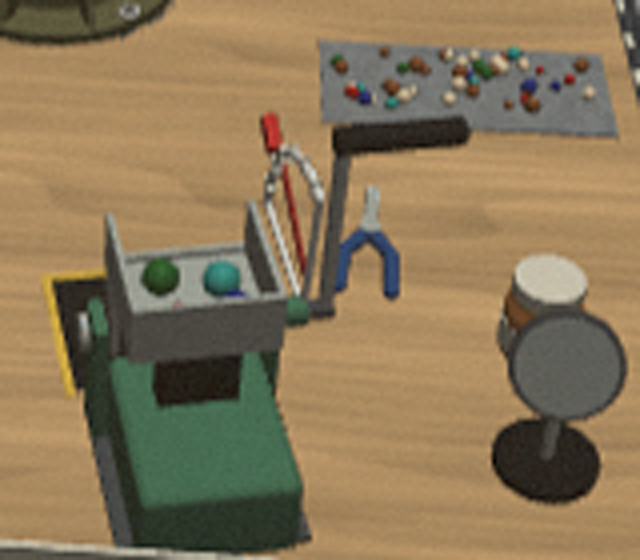

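Top crop: the grip runs from (190,297) to (335,262), the red marker block is at (405,480), and the beads are in the pan. Scene crop: the grip runs from (335,138) to (467,130), and the red block is at (272,132).

```bash
python3 - <<'E'
from h import *
np.set_printoptions(precision=4,suppress=True)
t=load('top0');s=load('scene0')
rt=blobs(t,(0,150,110),(6,255,255),(235,205,262,240),5)+blobs(t,(172,150,110),(180,255,255),(235,205,262,240),5)
rs=blobs(s,(0,150,90),(6,255,255),(370,180,384,200),3)+blobs(s,(172,150,90),(180,255,255),(370,180,384,200),3)
for n,r in(('rt',rt),('rs',rs)):
    for b in r: print(n,b[0],b[2],b[1].tolist())
gt=blobs(t,(0,0,0),(180,255,60),(194,160,236,184));gs=blobs(s,(0,0,0),(180,255,50),(390,183,430,202))
for n,r in(('gt',gt),('gs',gs)):
    for b in r[:2]: print(n,b[0],b[2],b[1].tolist())
print('grip',tri(t,gt[0][0],s,gs[0][0]))
print('red',tri(t,rt[0][0],s,rs[0][0]))
# tab: top centre of tab in scene upper edge vs top image
print('tab top mid',tri(t,(448.8,224.3),s,(210.3,205.8)))
# tray rim corners: far-right/left corners etc.: TL,TR,BR,BL in top <-> scene
T=[(413.8,183.5),(460.9,175.7),(468.1,218.8),(420.9,226.7)]
for c in T: print('tray rim',onz(t,*c,.045))
a=13.1*np.pi/180;X=np.array([np.cos(a),np.sin(a),0]);Yv=np.array([-np.sin(a),np.cos(a),0])
g,_=tri(t,gt[0][0],s,gs[0][0]);O=g-.155*Yv;O[2]=0
print('pivot',O,'bay',O-.09*X)
m,_=tri(t,rt[0][0],s,rs[0][0]);q=m-O;print('marker local',q@X,q@Yv,q[2]-.09,np.arctan2(-q@X,q[2]-.09),np.hypot(q@X,q[2]-.09))
# predicted pixels for check
P=lambda x,y,z:O+x*X+y*Yv+[0,0,z]
for n,p in dict(end=P(0,.111,.25),grip=P(0,.155,.25),bayFL=P(-.155,.07,0),bayFR=P(-.155,-.07,0),lip=P(-.022,0,.14)).items(): print(n,proj(t,p),proj(s,p))
# bay centre from scene check
E
```

```text
rt [251.7427 225.3567] 28.5 [[249.02702713012695, 220.16216278076172], [252.59459495544434, 219.56756973266602], [254.4594612121582, 230.7567596435547], [250.89189338684082, 231.3513526916504]]
rs [377.6111 192.3889] 18.0 [[376.0, 197.0], [376.0, 188.0], [379.0, 188.0], [379.0, 197.0]]
gt [216.8189 173.8099] 185.0 [[194.6769219636917, 172.41538429260254], [234.18461990356445, 167.47692346572876], [235.23077011108398, 175.84615516662598], [195.72307205200195, 180.7846164703369]]
gs [409.0819 193.6505] 175.0 [[392.46154022216797, 191.69230937957764], [425.44615173339844, 187.5692319869995], [426.3692321777344, 194.95384693145752], [393.3846206665039, 199.07692337036133]]
grip (array([0.5699, 0.2893, 0.2488]), np.float64(0.0019353323704855757))
red (array([0.4515, 0.2078, 0.1574]), np.float64(0.0001247800642315913))
tab top mid (array([ 0.477 , -0.3319,  0.0847]), np.float64(0.001863867713183596))
tray rim [ 0.596  -0.2399  0.045 ]
tray rim [ 0.6233 -0.377   0.045 ]
tray rim [ 0.498  -0.3968  0.045 ]
tray rim [ 0.4712 -0.261   0.045 ]
pivot [0.605  0.1383 0.    ] bay [0.5173 0.1179 0.    ]
marker local -0.13373505377893988 0.10243437580734271 0.06740932802753 1.1039129308836855 0.14976342048170202
end (np.float64(233.8258946196661), np.float64(170.28959101394005)) (np.float64(393.6828801588758), np.float64(194.68890939120624))
grip (np.float64(216.32491686410418), np.float64(173.70474832404284)) (np.float64(408.7839541444703), np.float64(193.36061789561884))
bayFL (np.float64(270.95089393478594), np.float64(234.6902584253989)) (np.float64(363.4971426476019), np.float64(226.43854159754116))
bayFR (np.float64(317.66141945700247), np.float64(225.3232397041403)) (np.float64(322.38493173850077), np.float64(230.3252701075907))
lip (np.float64(282.53454947001313), np.float64(177.99620116875258)) (np.float64(352.1212766055567), np.float64(222.6229413157372))
```

{"fn": "servo_tool", "kwargs": {
  "targets": [
    [[1, -0.25, 0], [0, 0, 0], 1],
    [[1, -0.25, 0], [0, 0, 0], 1],
    [[1, -0.25, 0], [0, 0, 0], 1],
    [[1, -0.25, 0], [0, 0, 0], 1],
    [[1, -0.25, 0], [0, 0, 0], 1],
    [[1, -0.25, 0], [0, 0, 0], 1],
    [[1, -0.25, 0], [0, 0, 0], 1],
    [[1, -0.25, 0], [0, 0, 0], 1]
  ],
  "squeeze": 40
}}

```text
time: 0.9
eef_pos: [0.3345, -0.4219, 0.2052]
tool_rot: [-180.0, 0.0, 16.5]
force: [0.7, 0.6, -0.5]
gripper_width: 1.003
gripper_force: 0.0
```

{"fn": "servo_tool", "kwargs": {
  "targets": [
    [[1, -0.25, 0.2], [0, 0, 0], 1],
    [[1, -0.25, 0.2], [0, 0, 0], 1],
    [[1, -0.25, 0.2], [0, 0, 0], 1],
    [[1, -0.25, 0.2], [0, 0, 0], 1],
    [[1, -0.25, 0.2], [0, 0, 0], 1],
    [[1, -0.25, 0.2], [0, 0, 0], 1],
    [[0.5, -0.25, 0.2], [0, 0, 0], 1],
    [[0, 0, 0], [0, 0, -0.09], 1]
  ]
}}

```text
time: 1.7
eef_pos: [0.4777, -0.3332, 0.1692]
tool_rot: [-179.9, 0.0, 24.7]
force: [-0.8, 0.7, 0.2]
gripper_width: 0.997
gripper_force: 0.0
```

{"fn": "servo_tool", "kwargs": {
  "targets": [
    [[0, 0, 0], [0, 0, -0.09], 1],
    [[0, 0, 0], [0, 0, -0.09], 1],
    [[0, 0, 0], [0, 0, -0.09], 1],
    [[0, 0, 0], [0, 0, -0.09], 1],
    [[0, 0, 0], [0, 0, -0.09], 1],
    [[0, 0, 0], [0, 0, -0.09], 1],
    [[0, 0, 0], [0, 0, -0.09], 1],
    [[0, 0, 0], [0, 0, -0.09], 1]
  ]
}}

```text
time: 2.5
eef_pos: [0.4766, -0.3347, 0.1701]
tool_rot: [-180.0, -0.0, 89.7]
force: [-0.7, 0.9, -0.0]
gripper_width: 1.0
gripper_force: 0.0
```

{"fn": "servo_tool", "kwargs": {
  "targets": [
    [[0, 0, 0], [0, 0, -0.09], 1],
    [[0, 0, 0], [0, 0, -0.03], 1],
    [[0, 0, 0], [0, 0, 0], 1]
  ]
}}

```text
time: 2.8
eef_pos: [0.4767, -0.3346, 0.1702]
tool_rot: [-180.0, -0.0, 100.2]
force: [0.7, 0.1, 0.5]
gripper_width: 0.999
gripper_force: 0.0
```

{"fn": "servo_tool", "kwargs": {
  "targets": [
    [[0.1, 0, 0.9], [0, 0, 0], 0.6],
    [[0, 0, 0.9], [0, 0, 0], 0.6],
    [[0, 0, 0.9], [0, 0, 0], 0.6],
    [[0, 0, 0.9], [0, 0, 0], 0.6],
    [[0, 0, 0.6], [0, 0, 0], 0.6],
    [[0, 0, 0.5], [0, 0, 0], 0.6],
    [[0, 0, 0], [0, 0, 0], 0.6]
  ]
}}

```text
time: 3.5
eef_pos: [0.4761, -0.3318, 0.0516]
tool_rot: [-179.9, -0.1, 100.2]
force: [0.6, 0.0, 0.7]
gripper_width: 0.605
gripper_force: 0.0
```

{"fn": "servo_tool", "kwargs": {
  "targets": [
    [[0, 0, 0], [0, 0, 0], 0.3],
    [[0, 0, 0], [0, 0, 0], 0.2],
    [[0, 0, 0], [0, 0, 0], 0.1],
    [[0, 0, 0], [0, 0, 0], 0.05],
    [[0, 0, 0], [0, 0, 0], 0],
    [[0, 0, 0], [0, 0, 0], 0],
    [[0, 0, 0], [0, 0, 0], 0],
    [[0, 0, 0], [0, 0, 0], 0]
  ]
}}

```text
time: 4.3
eef_pos: [0.4768, -0.3321, 0.0531]
tool_rot: [180.0, 0.0, 100.2]
force: [2.2, 0.9, 1.7]
gripper_width: 0.126
gripper_force: 40.0
```

{"fn": "servo_tool", "kwargs": {
  "targets": [
    [[0, 0, -0.2], [0, 0, 0], 0],
    [[0, 0, -0.6], [0, 0, 0], 0],
    [[0, 0, -0.8], [0, 0, 0], 0],
    [[0, 0, -0.8], [0, 0, 0], 0],
    [[0, 0, -0.8], [0, 0, 0], 0],
    [[0, 0, -0.4], [0, 0, 0], 0],
    [[0, 0, 0], [0, 0, 0], 0],
    [[0, 0, 0], [0, 0, 0], 0]
  ]
}}

```text
time: 5.1
eef_pos: [0.4763, -0.3319, 0.1424]
tool_rot: [-180.0, -0.0, 100.2]
force: [-0.1, 0.7, -4.0]
gripper_width: 0.128
gripper_force: 40.0
```

```bash
python3 - <<'E'
from h import *
t=grab('top','top1');s=grab('scene','scene1')
a=t['img'][150:250,380:510];b=s['img'][160:260,150:280]
cv2.imwrite('pics/lift.png',cv2.resize(np.hstack([a,b]),None,fx=3,fy=3,interpolation=2)[:,:,::-1])
print(arm.state()['torque'],arm.state()['force'])
E
```

```text
[-0.03043712  0.10297561 -0.04335956] [ 0.15081307  0.6435588  -3.99592626]
```

View pics/lift.png

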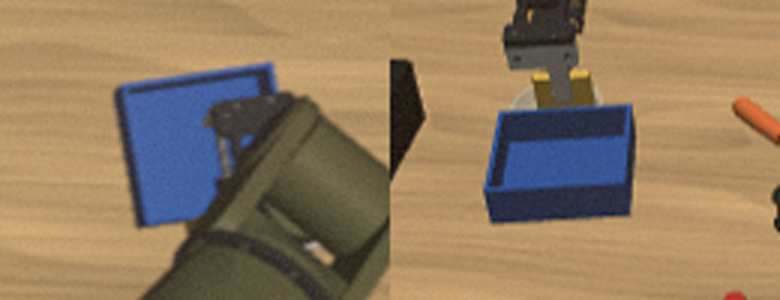

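The tray is held level (top-crop tray corners at (120,88) and (272,66)). Next I carry it to the bay.

{"fn": "servo_tool", "kwargs": {
  "targets": [
    [[0, 0, 0], [0, 0, -0.033], 0],
    [[0.4, 0.1, 0], [0, 0, 0], 0],
    [[0.8, 0.14, 0], [0, 0, 0], 0],
    [[0.9, 0.14, 0], [0, 0, 0], 0],
    [[0.9, 0.14, 0], [0, 0, 0], 0],
    [[0.9, 0.14, 0], [0, 0, 0], 0],
    [[0.9, 0.14, 0], [0, 0, 0], 0],
    [[0.9, 0.14, 0], [0, 0, 0], 0]
  ]
}}

```text
time: 6.0
eef_pos: [0.4666, -0.1864, 0.1425]
tool_rot: [-180.0, -0.0, 103.1]
force: [0.5, 0.5, -2.8]
gripper_width: 0.123
gripper_force: 40.0
```

{"fn": "servo_tool", "kwargs": {
  "targets": [
    [[0.9, 0.14, 0], [0, 0, 0], 0],
    [[0.9, 0.14, 0], [0, 0, 0], 0],
    [[0.9, 0.14, 0], [0, 0, 0], 0],
    [[0.9, 0.14, 0], [0, 0, 0], 0],
    [[0.9, 0.14, 0], [0, 0, 0], 0],
    [[0.9, 0.14, 0], [0, 0, 0], 0],
    [[0.9, 0.14, 0], [0, 0, 0], 0],
    [[0.9, 0.14, 0], [0, 0, 0], 0]
  ]
}}

```text
time: 6.8
eef_pos: [0.4526, -0.0049, 0.1426]
tool_rot: [-180.0, -0.0, 103.1]
force: [0.1, -0.1, -3.7]
gripper_width: 0.123
gripper_force: 40.0
```

{"fn": "servo_tool", "kwargs": {
  "targets": [
    [[0.9, 0.14, 0], [0, 0, 0], 0],
    [[0.9, 0.14, 0], [0, 0, 0], 0],
    [[0.9, 0.14, 0], [0, 0, 0], 0],
    [[0.7, 0.14, 0], [0, 0, 0], 0],
    [[0.4, 0.1, 0], [0, 0, 0], 0],
    [[0, 0, 0], [0, 0, 0], 0],
    [[0, 0, 0], [0, 0, 0], 0]
  ]
}}

```text
time: 7.5
eef_pos: [0.4476, 0.0896, 0.1428]
tool_rot: [-180.0, 0.0, 103.1]
force: [-0.2, -0.2, -3.7]
gripper_width: 0.125
gripper_force: 40.0
```

{"fn": "servo_tool", "kwargs": {
  "targets": [
    [[0.4, 0.06, 0], [0, 0, 0], 0],
    [[0.25, 0, 0.6], [0, 0, 0], 0],
    [[0, 0, 0.8], [0, 0, 0], 0],
    [[0, 0, 0.8], [0, 0, 0], 0],
    [[0, 0, 0.6], [0, 0, 0], 0],
    [[0, 0, 0.4], [0, 0, 0], 0],
    [[0, 0, 0.2], [0, 0, 0], 0],
    [[0, 0, 0], [0, 0, 0], 0]
  ]
}}

```text
time: 8.3
eef_pos: [0.4455, 0.106, 0.0577]
tool_rot: [-180.0, -0.0, 103.1]
force: [0.5, -0.5, -3.4]
gripper_width: 0.125
gripper_force: 40.0
```

```bash
python3 - <<'E'
from h import *
t=grab('top','top2');s=grab('scene','scene2')
a=t['img'][110:250,180:340];b=s['img'][170:310,290:450]
cv2.imwrite('pics/low.png',cv2.resize(np.hstack([a,b]),None,fx=2.5,fy=2.5,interpolation=2)[:,:,::-1])
E
```

```text
(no output)
```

View pics/low.png

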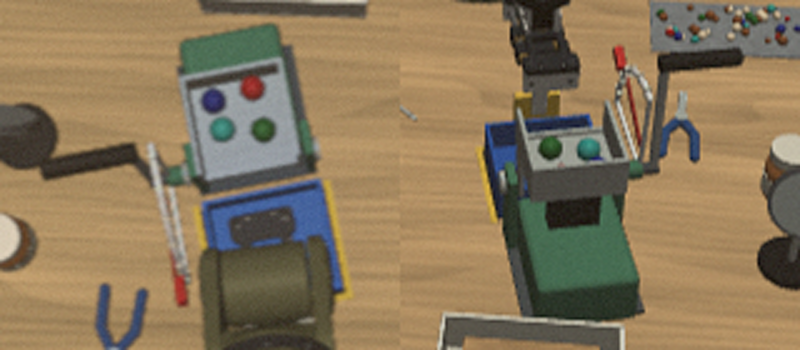

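The tray is over the bay, with the yellow strips visible on both sides. I'll lower it, release, and lift away.

{"fn": "servo_tool", "kwargs": {
  "targets": [
    [[0, 0, 0.1], [0, 0, 0], 0],
    [[0, 0, 0.1], [0, 0, 0], 0],
    [[0, 0, 0], [0, 0, 0], 0],
    [[0, 0, 0], [0, 0, 0], 0]
  ],
  "squeeze": 40
}}

```text
time: 8.8
eef_pos: [0.4458, 0.1061, 0.0531]
tool_rot: [180.0, 0.0, 103.2]
force: [-0.2, 0.7, -1.6]
gripper_width: 0.125
gripper_force: 40.0
```

{"fn": "servo_tool", "kwargs": {
  "targets": [
    [[0, 0, 0], [0, 0, 0], 0.3],
    [[0, 0, 0], [0, 0, 0], 0.5],
    [[0, 0, 0], [0, 0, 0], 0.5],
    [[0, 0, 0], [0, 0, 0], 0.5],
    [[0, 0, 0], [0, 0, 0], 0.5]
  ]
}}

```text
time: 9.3
eef_pos: [0.4456, 0.1061, 0.053]
tool_rot: [180.0, 0.0, 103.2]
force: [0.1, -0.2, 0.9]
gripper_width: 0.49
gripper_force: 0.0
```

{"fn": "servo_tool", "kwargs": {
  "targets": [
    [[0, 0, -0.4], [0, 0, 0], 0.5],
    [[0, 0, -0.8], [0, 0, 0], 0.5],
    [[0, 0, -1], [0, 0, 0], 0.5],
    [[0, 0, -1], [0, 0, 0], 0.5],
    [[0, -1, -1], [0, 0, 0], 0.5],
    [[0, -1, -1], [0, 0, 0], 0.5],
    [[0, -1, -1], [0, 0, 0], 0.5],
    [[0, -1, -1], [0, 0, 0], 0.5]
  ]
}}

```text
time: 10.1
eef_pos: [0.347, 0.0831, 0.2345]
tool_rot: [180.0, 0.0, 103.2]
force: [0.5, -0.1, 0.7]
gripper_width: 0.502
gripper_force: 0.0
```

```bash
python3 - <<'E'
from h import *
np.set_printoptions(precision=4,suppress=True)
t=grab('top','top3');s=grab('scene','scene3')
for c,bx,a in blobs(t,(105,120,60),(125,255,255),(255,170,330,250))[:2]:
    print(c,a,[onz(t,*p,.045)[:2].round(4).tolist() for p in bx])
for c,bx,a in blobs(t,(20,110,90),(35,255,255),(250,170,330,260),4)[:4]: print('yel',c,a,bx.round(1).tolist(),onz(t,*c,.085))
a=t['img'][110:250,180:340];b=s['img'][170:310,290:450]
cv2.imwrite('pics/set.png',cv2.resize(np.hstack([a,b]),None,fx=2.5,fy=2.5,interpolation=2)[:,:,::-1])
E
```

```text
[288.6113 208.2494] 1774.5 [[0.5604, 0.2028], [0.591, 0.0674], [0.4658, 0.0395], [0.4359, 0.1735]]
yel [313.9572 212.7116] 152.0 [[302.6, 231.9], [309.2, 181.8], [326.7, 184.1], [320.2, 234.2]] [0.4978 0.0461 0.085 ]
yel [263.3385 219.3539] 129.5 [[254.7, 192.7], [262.8, 190.9], [273.4, 238.7], [265.3, 240.5]] [0.4749 0.1862 0.085 ]
```

View pics/set.png

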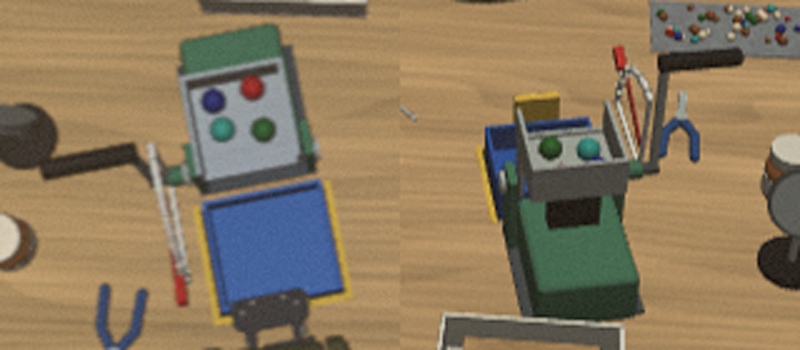

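The tray sits squarely in the bay, with corners matching the dark patch and yellow strips on both sides. Next is the lever.

{"fn": "servo_tool", "kwargs": {
  "targets": [
    [[0, 0, -0.8], [0, 0, 0], 0.7],
    [[0, 0, -1], [0, 0, 0], 0.7],
    [[0.2, 0.3, -1], [0, 0, 0], 0.7],
    [[0.6, 1, -0.2], [0, 0, 0], 0.7],
    [[0.6, 1, 0], [0, 0, 0], 0.7],
    [[0.6, 1, 0], [0, 0, 0], 0.7],
    [[0.6, 1, 0], [0, 0, 0], 0.7],
    [[0.6, 1, 0], [0, 0, 0], 0.7]
  ]
}}

```text
time: 11.0
eef_pos: [0.4599, 0.1924, 0.3076]
tool_rot: [-180.0, 0.0, 103.2]
force: [-0.5, 0.4, 1.0]
gripper_width: 0.697
gripper_force: 0.0
```

{"fn": "servo_tool", "kwargs": {
  "targets": [
    [[0.6, 1, 0], [0, 0, 0], 0.7],
    [[0.6, 1, 0], [0, 0, 0], 0.7],
    [[0.6, 1, 0], [0, 0, 0], 0.7],
    [[0.6, 1, 0], [0, 0, 0], 0.7],
    [[0.5, 0.6, 0], [0, 0, 0], 0.7],
    [[0, 0, 0], [0, 0, 0], 0.7],
    [[0, 0, 0], [0, 0, 0], 0.7]
  ]
}}

```text
time: 11.7
eef_pos: [0.5544, 0.2881, 0.3072]
tool_rot: [-179.9, 0.0, 103.2]
force: [0.1, 0.1, -1.1]
gripper_width: 0.697
gripper_force: 0.0
```

```bash
python3 - <<'E'
from h import *
np.set_printoptions(precision=4,suppress=True)
t=load('top0');s=load('scene0')
for a,b in (((252,226.5),(378,192.5)),((251.9,226.9),(378,193)),((251.7,225.4),(377.6,192.4))):
    m,e=tri(t,a,s,b);print(m,e)
    for O in ((.605,.1383),(.602,.1424)):
        q=m-[*O,.09];x=q[:2]@[.9736,.228];print('  fwd',-x,'h',q[2],'ang',np.arctan2(-x,q[2]))
print(arm.state()['eef_pos'])
E
```

```text
[0.4487 0.2082 0.1548] 0.0017446549855990637
  fwd 0.136220614851183 h 0.06475129432123852 ang 1.1270694961385657
  fwd 0.134234614851183 h 0.06475129432123852 ang 1.1213486479039512
[0.4478 0.2086 0.1521] 0.0013690659635533927
  fwd 0.13697278878662503 h 0.062142693203550564 ang 1.1448810095253863
  fwd 0.134986788786625 h 0.062142693203550564 ang 1.139359428489561
[0.4514 0.2078 0.1573] 0.0002730710034415142
  fwd 0.1336752869398998 h 0.06729469043462075 ang 1.1044171935402118
  fwd 0.13168928693989979 h 0.06729469043462075 ang 1.0983786722850997
[0.5544 0.2881 0.3072]
```

{"fn": "servo_tool", "kwargs": {
  "targets": [
    [[0, 0.5, 0], [0, 0, 0], 0.7],
    [[0, 0.08, 0.6], [0, 0, 0], 0.7],
    [[0, 0, 0.8], [0, 0, 0], 0.7],
    [[0, 0, 0.8], [0, 0, 0], 0.7],
    [[0, 0, 0.6], [0, 0, 0], 0.7],
    [[0, 0, 0.25], [0, 0, 0], 0.7],
    [[0, 0, 0], [0, 0, 0], 0.6],
    [[0, 0, 0], [0, 0, 0], 0.45]
  ],
  "squeeze": 12
}}

```text
time: 12.5
eef_pos: [0.5687, 0.2913, 0.2329]
tool_rot: [179.9, -0.0, 103.2]
force: [0.2, -0.4, 0.2]
gripper_width: 0.565
gripper_force: 0.0
```

{"fn": "servo_tool", "kwargs": {
  "targets": [
    [[0, 0, 0], [0, 0, 0], 0.35],
    [[0, 0, 0], [0, 0, 0], 0.3],
    [[0, 0, 0], [0, 0, 0], 0.25],
    [[0, 0, 0], [0, 0, 0], 0.1],
    [[0, 0, 0], [0, 0, 0], 0.1]
  ]
}}

```text
time: 13.0
eef_pos: [0.5687, 0.2915, 0.2319]
tool_rot: [180.0, -0.0, 103.2]
force: [1.2, 0.6, 1.3]
gripper_width: 0.231
gripper_force: 12.0
```

```bash
python3 - <<'E'
from h import *
t=grab('top','top4');s=grab('scene','scene4')
a=t['img'][110:250,180:340];b=s['img'][140:280,330:490]
cv2.imwrite('pics/grip.png',cv2.resize(np.hstack([a,b]),None,fx=2.5,fy=2.5,interpolation=2)[:,:,::-1])
print(arm.state())
E
```

```text
{'time': 13.1, 'joint_positions': array([ 2.38548841e+01,  2.78811382e+01,  6.89236659e+01, -1.77248726e-03,
        8.31658888e+01,  1.06916514e+01]), 'joint_velocities': array([ 0.07752967, -0.03815619,  0.08523426, -0.05050849, -0.02728772,
        0.01247483]), 'joint_efforts': array([ 1.01967773e-01, -6.40122271e+01, -3.55993688e+01,  1.10301201e-01,
        3.06296507e-01,  1.02377569e-02]), 'eef_pos': array([0.56871018, 0.2914917 , 0.23188882]), 'tool_rot': array([ 1.79970875e+02, -3.70771858e-03,  1.03163444e+02]), 'force': array([1.03135042, 0.59406793, 1.98529745]), 'torque': array([ 0.06507557, -0.32687306,  0.00351309]), 'gripper_force': 12.000217884778976, 'gripper_width': 0.2322804076917721}
```

View pics/grip.png

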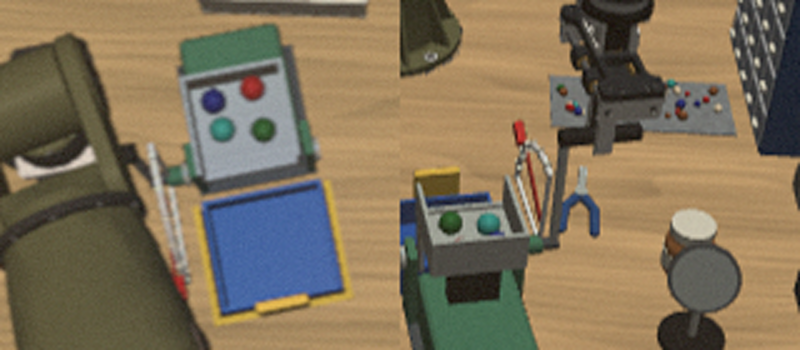

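The grip is pinched with the lever upright. I'll pull it along its arc gradually, to about 1.0 rad first.

{"fn": "servo_tool", "kwargs": {
  "targets": [
    [[0, -0.32, 0.01], [0, 0, 0], 0.1],
    [[0, -0.32, 0.02], [0, 0, 0], 0.1],
    [[0, -0.32, 0.04], [0, 0, 0], 0.1],
    [[0, -0.31, 0.06], [0, 0, 0], 0.1],
    [[0, -0.31, 0.07], [0, 0, 0], 0.1],
    [[0, -0.31, 0.09], [0, 0, 0], 0.1],
    [[0, -0.3, 0.1], [0, 0, 0], 0.1],
    [[0, -0.3, 0.12], [0, 0, 0], 0.1]
  ]
}}

```text
time: 13.9
eef_pos: [0.5073, 0.2772, 0.2187]
tool_rot: [-180.0, -0.0, 103.2]
force: [3.4, 2.3, 3.2]
gripper_width: 0.232
gripper_force: 12.0
```

{"fn": "servo_tool", "kwargs": {
  "targets": [
    [[0, -0.29, 0.13], [0, 0, 0], 0.1],
    [[0, -0.29, 0.15], [0, 0, 0], 0.1],
    [[0, -0.28, 0.16], [0, 0, 0], 0.1],
    [[0, -0.27, 0.17], [0, 0, 0], 0.1],
    [[0, -0.26, 0.19], [0, 0, 0], 0.1],
    [[0, -0.25, 0.2], [0, 0, 0], 0.1],
    [[0, 0, 0], [0, 0, 0], 0.1]
  ]
}}

```text
time: 14.6
eef_pos: [0.4668, 0.2676, 0.1929]
tool_rot: [-179.9, 0.0, 103.2]
force: [-2.4, 0.3, -2.9]
gripper_width: 0.228
gripper_force: 12.0
```

{"fn": "servo_tool", "kwargs": {
  "targets": [
    [[0, -0.24, 0.21], [0, 0, 0], 0.1],
    [[0, -0.23, 0.22], [0, 0, 0], 0.1],
    [[0, -0.22, 0.24], [0, 0, 0], 0.1],
    [[0, -0.2, 0.24], [0, 0, 0], 0.1],
    [[0, -0.19, 0.26], [0, 0, 0], 0.1],
    [[0, -0.18, 0.26], [0, 0, 0], 0.1],
    [[0, 0, 0], [0, 0, 0], 0.1]
  ]
}}

```text
time: 15.3
eef_pos: [0.4364, 0.2605, 0.1569]
tool_rot: [-179.9, 0.0, 103.2]
force: [3.2, 1.2, -5.1]
gripper_width: 0.233
gripper_force: 12.0
```

```bash
python3 - <<'E'
from h import *
t=grab('top','top5');s=grab('scene','scene5')
a=t['img'][130:250,200:330];b=s['img'][160:280,330:460]
cv2.imwrite('pics/near.png',cv2.resize(np.hstack([a,b]),None,fx=3,fy=3,interpolation=2)[:,:,::-1])
p=arm.state()['eef_pos'];f=(np.array([.5687,.2915])-p[:2])@[.9736,.228];print(p,f,.2319-p[2],np.arctan2(f,.16-(.2319-p[2])))
E
```

```text
[0.43675628 0.26056369 0.15747491] 0.13551388139321038 0.07442508756579952 1.0075476009077027
```

View pics/near.png

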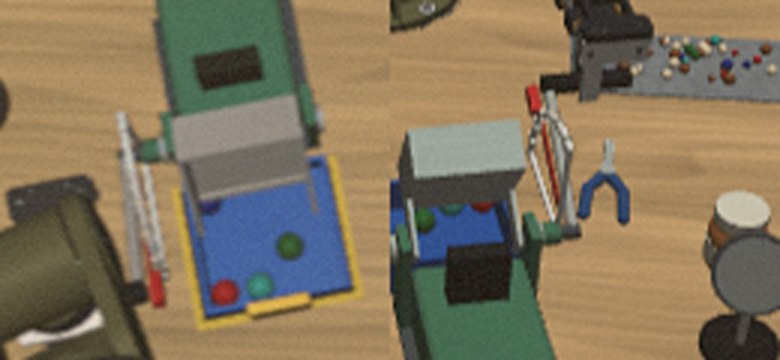

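All beads have already dropped toward the tray. In the scene crop the bar's inner end is at (541,84) and the red block at (534,100). In the top crop the bar's inner end is at (147,292) and the block's outer end at (158,303), so the lever is slightly short of the marker. I'll compute how much.

```bash
python3 - <<'E'
from h import *
np.set_printoptions(precision=2,suppress=True)
X=np.array([.9736,.228,0]);Y=np.array([-.228,.9736,0]);O=.6202*X+.0015*Y+[0,0,.09]
P=lambda th,y,r:O-r*np.sin(th)*X+y*Y+[0,0,r*np.cos(th)]
t=load('top5');s=load('scene5')
for th,y in((1.0075,.107),(0,.107),(0,.203)): print('bar',th,y,np.array(proj(t,P(th,y,.16))),np.array(proj(s,P(th,y,.16))))
for r in(.144,.16,.176):
  for th in(1.06,1.12,1.18): print('mk',r,th,np.array(proj(t,P(th,.098,r))),np.array(proj(s,P(th,.098,r))))
for f in('0','3','5'):
  for n,roi in(('top',(240,205,262,240)),('scene',(370,180,388,206))):
    d=load(n+f);x0,y0,x1,y1=roi;im=d['img'][y0:y1,x0:x1].astype(int);w=np.clip(im[...,0]-np.maximum(im[...,1],im[...,2])-50,0,None)
    v,u=np.nonzero(w>25);W=w[v,u];print(n,f,'cent',(u*W).sum()/W.sum()+x0,(v*W).sum()/W.sum()+y0,'rows',v.min()+y0,v.max()+y0)
    print('  rowwise',[(int(k+y0),round(float((np.arange(w.shape[1])*w[k]).sum()/w[k].sum()+x0),1),int(w[k].sum())) for k in range(len(w)) if w[k].sum()>25]) if f=='3' else 0
E
```

```text
bar 1.0075 0.107 [247.53 226.28] [380.74 187.16]
bar 0 0.107 [233.55 170.58] [393.9  194.54]
bar 0 0.203 [195.32 178.1 ] [426.69 191.63]
mk 0.144 1.06 [251.03 222.47] [378.3  193.08]
mk 0.144 1.12 [251.69 224.2 ] [377.84 194.24]
mk 0.144 1.18 [252.32 225.75] [377.41 195.53]
mk 0.16 1.06 [251.6  227.43] [377.46 188.43]
mk 0.16 1.12 [252.34 229.34] [376.95 189.74]
mk 0.16 1.18 [253.04 231.04] [376.47 191.19]
mk 0.176 1.06 [252.18 232.46] [376.62 183.81]
mk 0.176 1.12 [252.99 234.55] [376.06 185.28]
mk 0.176 1.18 [253.76 236.39] [375.55 186.89]
top 0 cent 251.61880687563195 225.43023255813955 rows 220 231
scene 0 cent 377.80260521042084 192.6813627254509 rows 188 204
top 3 cent 251.5941575378195 225.48356807511738 rows 220 231
  rowwise [(220, 251.0, 83), (221, 251.1, 182), (222, 251.2, 195), (223, 251.4, 197), (224, 251.3, 208), (225, 251.4, 212), (226, 251.7, 217), (227, 251.9, 214), (228, 252.0, 232), (229, 252.1, 213), (230, 251.8, 153), (231, 252.0, 70)]
scene 3 cent 377.7933194154489 192.7160751565762 rows 188 204
  rowwise [(188, 377.0, 83), (189, 377.0, 249), (190, 377.2, 246), (191, 377.5, 258), (192, 377.8, 238), (193, 377.9, 226), (194, 378.1, 238), (195, 378.1, 241), (196, 377.9, 141), (202, 381.0, 32), (203, 381.0, 36), (204, 381.1, 38), (205, 381.4, 27)]
top 5 cent 251.5669398907104 225.55009107468123 rows 220 231
scene 5 cent 377.8000989609104 192.67342899554677 rows 188 204
```

```bash
python3 - <<'E'
from h import *
np.set_printoptions(precision=2,suppress=True)
X=np.array([.9736,.228,0]);Y=np.array([-.228,.9736,0]);O=.6202*X+.0015*Y+[0,0,.09]
P=lambda th,y,r:O-r*np.sin(th)*X+y*Y+[0,0,r*np.cos(th)]
for f,th,n,roi in(('5',1.0075,'scene',(378,176,396,200)),('5',1.0075,'top',(238,216,252,238)),('0',0.,'scene',(392,182,428,206)),('0',0.,'top',(198,158,236,186))):
    d=load(n+f);x0,y0,x1,y1=roi;g=cv2.cvtColor(d['img'],cv2.COLOR_RGB2GRAY)[y0:y1,x0:x1].astype(int)
    ys=np.linspace(.1,.21,200);pr=np.array([proj(d,P(th,y,.16)) for y in ys]);o=np.argsort(pr[:,0])
    print(n,f)
    for k in range(0,x1-x0,2):
        w=np.clip(85-g[:,k],0,None); v=np.nonzero(w>10)[0]
        if len(v): print((x0+k,round(float((v*w[v]).sum()/w[v].sum()+y0),1),len(v),'pred',round(float(np.interp(x0+k,pr[o,0],pr[o,1])),1)),end=' ')
    print()
d=load('scene5');print(cv2.cvtColor(d['img'],cv2.COLOR_RGB2GRAY)[180:198,376:394])
d=load('top5');print(cv2.cvtColor(d['img'],cv2.COLOR_RGB2GRAY)[219:236,238:258])
E
```

```text
scene 5
(378, 197.0, 1, 'pred', 187.4) (380, 187.5, 6, 'pred', 187.2) (382, 187.2, 5, 'pred', 187.1) (384, 186.9, 5, 'pred', 186.9) (386, 187.5, 6, 'pred', 186.7) (388, 187.5, 6, 'pred', 186.5) (390, 187.0, 7, 'pred', 186.4) (392, 183.0, 14, 'pred', 186.2) (394, 184.4, 6, 'pred', 186.0) 
top 5
(238, 221.5, 14, 'pred', 228.2) (240, 226.6, 15, 'pred', 227.8) (242, 230.5, 14, 'pred', 227.4) (244, 230.4, 14, 'pred', 227.0) (246, 227.1, 7, 'pred', 226.6) (248, 227.9, 5, 'pred', 226.2) 
scene 0
(394, 197.0, 14, 'pred', 194.5) (396, 193.9, 10, 'pred', 194.4) (398, 192.6, 11, 'pred', 194.2) (400, 191.4, 10, 'pred', 194.0) (402, 192.9, 9, 'pred', 193.8) (404, 194.2, 7, 'pred', 193.6) (406, 193.0, 9, 'pred', 193.5) (408, 192.2, 9, 'pred', 193.3) (410, 193.7, 8, 'pred', 193.1) (412, 193.4, 7, 'pred', 192.9) (414, 193.4, 7, 'pred', 192.8) (416, 193.3, 7, 'pred', 192.6) (418, 193.0, 7, 'pred', 192.4) (420, 192.9, 7, 'pred', 192.2) (422, 192.9, 7, 'pred', 192.0) (424, 192.4, 7, 'pred', 191.9) (426, 192.0, 7, 'pred', 191.7) 
top 0
(198, 169.9, 24, 'pred', 177.6) (200, 169.7, 23, 'pred', 177.2) (202
[... 2621 characters left out ...]
  93 118
  143 147]
 [ 73  48  39  40  44  50  48  44  45  44  48  72  97  88  86  86  87 118
  150 150]
 [ 73  57  45  47  48  47  43  40  38  32  45  73  91  96  81  78  75 117
  146 150]
 [ 84  67  42  36  45  41  43  41  44  50  72  95 103  88  78  67  73 109
  146 151]
 [ 82  66  50  39  39  40  46  68  82 100 118 136 123  81  64  60  72 110
  148 149]
 [ 85  79  63  44  42  45  72 111 137 143 147 148 129 102  90  97 100 124
  143 141]
 [ 81  83  67  47  42  43  64 108 142 149 143 143 144 132 137 135 134 135
  140 139]
 [ 83  83  72  56  39  45  52  83 128 140 136 139 138 136 139 141 139 138
  133 136]
 [ 86  93  81  60  49  37  43  76 114 136 139 140 138 138 139 136 138 136
  143 135]]
```

{"fn": "servo_tool", "kwargs": {
  "targets": [
    [[0, 0, 0], [0, 0, 0], 0.1],
    [[0, -0.09, 0.14], [0, 0, 0], 0.1],
    [[0, -0.09, 0.16], [0, 0, 0], 0.1],
    [[0, -0.08, 0.16], [0, 0, 0], 0.1],
    [[0, 0, 0], [0, 0, 0], 0.1],
    [[0, 0, 0], [0, 0, 0], 0.1]
  ],
  "squeeze": 25
}}

```text
time: 16.0
eef_pos: [0.4309, 0.2592, 0.1463]
tool_rot: [-180.0, 0.0, 103.2]
force: [3.2, 2.0, -3.2]
gripper_width: 0.224
gripper_force: 25.0
```

```bash
python3 - <<'E'
from h import *
t=grab('top','top6');s=grab('scene','scene6')
p=arm.state()['eef_pos'];f=(np.array([.5687,.2915])-p[:2])@[.9736,.228];print(p,f,.2319-p[2],np.arctan2(f,.16-(.2319-p[2])),np.arcsin(f/.16),arm.state()['force'])
print(cv2.cvtColor(s['img'],cv2.COLOR_RGB2GRAY)[180:202,374:394])
print(cv2.cvtColor(t['img'],cv2.COLOR_RGB2GRAY)[219:240,240:258])
for n,d,r in(('top',t,(255,165,330,250)),('scene',s,(325,205,385,260))):
    for nm,lo,hi in(('red',(0,120,70),(8,255,255)),('turq',(80,90,60),(98,255,255)),('green',(50,90,30),(75,255,140)),('blue',(112,150,30),(125,255,95))):
        print(n,nm,[(b[0].round().tolist(),b[2]) for b in blobs(d,lo,hi,r,8)[:3]])
E
```

```text
[0.43096178 0.25925538 0.1463701 ] 0.14145370386239892 0.08552989827987525 1.0862033461610965 1.084533811758851 [ 2.95254828  2.55860978 -3.66998515]
[[140 143 141 140 145 137 145 145 143 141 139 145 143 144 149 150  55  54
   48  79]
 [136 141 138 137 139 137 141 142 139 142 145 136 142 138 144 146  59  47
   83  78]
 [145 143 145 146 147 146 147 145 144 145 147 142 146 144 146 147  63  46
   85  85]
 [144 147 149 148 148 145 150 149 147 151 148 148 151 148 150 141  63  38
   48  80]
 [140 143 143 144 143 145 143 143 143 147 143 148 145 148 150 124  67  41
   34  76]
 [144 143 143 144 145 149 147 134 131 122 122 118 119 116 112  96  55  33
   43  69]
 [142 142 142 144 142 128 114  93  86  63  67  69  65  43  46  24  40  40
   43  68]
 [137 143 141 134 131  83  28  35  32  40  44  32  36  42  36  43  38  43
   49  63]
 [148 130 128 110 111  34  31  47  45  45  45  41  42  47  44  46  44  41
   48  68]
 [142  87  96  89  89  40  33  41  37  39  37  40  40  38  32  36  33  37
   48  68]
 [139  50  89  98  92  55  27  31  28  33  29  30  32  31  33  30  35  35
   48  68]
 [139  72  73  
[... 1987 characters left out ...]
0  43  50  53  58  69  84 114 131 134 140 134 136 138 137]
 [ 69  56  48  43  45  63  89 116 128 127 135 134 141 140 136 136 134 134]
 [ 84  63  56  40  46  71 106 142 137 139 136 138 139 138 134 136 140 141]
 [ 84  72  47  41  47  59 103 135 145 142 140 138 143 143 146 142 142 140]
 [ 86  74  63  48  38  47  79 117 142 145 139 144 143 141 140 143 148 138]
 [ 88  83  65  45  42  46  62 100 135 139 138 137 139 138 138 135 144 135]
 [ 89  85  77  58  38  42  53  92 119 127 123 129 129 125 129 125 126 127]]
top red [([274.0, 227.0], 32.0)]
top turq [([286.0, 225.0], 45.5)]
top green [([298.0, 222.0], 25.0)]
top blue []
scene red [([382.0, 211.0], 9.5)]
scene turq []
scene green []
scene blue []
```

{"fn": "servo_tool", "kwargs": {
  "targets": [
    [[0, -0.03, 0.06], [0, 0, 0], 0.1],
    [[0, 0, 0], [0, 0, 0], 0.1],
    [[0, 0, 0], [0, 0, 0], 0.1],
    [[0, 0, 0], [0, 0, 0], 0.1],
    [[0, 0, 0], [0, 0, 0], 0.1],
    [[0, 0, 0], [0, 0, 0], 0.1],
    [[0, 0, 0], [0, 0, 0], 0.1],
    [[0, 0, 0], [0, 0, 0], 0.1]
  ]
}}

```text
time: 16.9
eef_pos: [0.4305, 0.2592, 0.1454]
tool_rot: [180.0, -0.0, 103.2]
force: [4.0, 2.1, 2.3]
gripper_width: 0.229
gripper_force: 25.0
```

{"fn": "servo_tool", "kwargs": {
  "targets": [
    [[0, 0, 0], [0, 0, 0], 0.1],
    [[0, 0, 0], [0, 0, 0], 0.1],
    [[0, 0, 0], [0, 0, 0], 0.1],
    [[0, 0, 0], [0, 0, 0], 0.1],
    [[0, 0, 0], [0, 0, 0], 0.1],
    [[0, 0, 0], [0, 0, 0], 0.1],
    [[0, 0, 0], [0, 0, 0], 0.1],
    [[0, 0, 0], [0, 0, 0], 0.1]
  ]
}}

```text
time: 17.7
eef_pos: [0.4304, 0.2591, 0.1452]
tool_rot: [180.0, -0.0, 103.2]
force: [4.6, 2.8, 2.7]
gripper_width: 0.226
gripper_force: 25.0
```

```bash
python3 - <<'E'
from h import *
t=grab('top','top7');s=grab('scene','scene7')
p=arm.state()['eef_pos'];f=(np.array([.5687,.2915])-p[:2])@[.9736,.228];print(p,np.arctan2(f,.16-(.2319-p[2])),np.arcsin(f/.16))
a=t['img'][160:250,230:330];b=s['img'][180:270,315:415]
cv2.imwrite('pics/hold.png',cv2.resize(np.hstack([a,b]),None,fx=4,fy=4,interpolation=2)[:,:,::-1])
E
```

```text
[0.43041364 0.25913061 0.14523849] 1.094106519285778 1.092105843975138
```

View pics/hold.png

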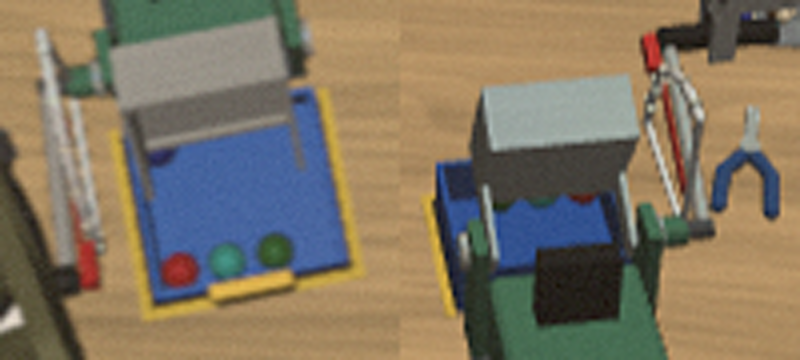

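Three beads are at the tray's front: red (180,270), turquoise (227,262) and green (275,250). The blue bead is partly hidden under the pan edge at (162,157). I'll check numerically whether it lies on the tray floor.

```bash
python3 - <<'E'
from h import *
np.set_printoptions(precision=3,suppress=True)
X=np.array([.9736,.228,0]);Y=np.array([-.228,.9736,0])
for f in '567':
    t=load('top'+f);h=cv2.cvtColor(t['img'],cv2.COLOR_RGB2HSV)[192:206,262:282]
    m=cv2.inRange(h,(105,100,15),(135,255,95)).astype(bool);v,u=np.nonzero(m);print(f,m.sum(),u.mean()+262,v.mean()+192,u.min()+262,u.max()+262,v.min()+192,v.max()+192)
    for z in(.019,.1):
        p=onz(t,u.mean()+262,v.mean()+192,z);print('  z',z,p[:2]@X[:2]-.6202,p[:2]@Y[:2]-.0015)
    if f=='7': print(h[...,2])
E
```

```text
5 13 270.46153846153845 198.53846153846155 267 273 197 200
  z 0.019 -0.05176900082027269 0.04566612998830339
  z 0.1 -0.06414768298144935 0.04025152756309199
6 11 270.09090909090907 199.1818181818182 268 272 198 200
  z 0.019 -0.05342335521991126 0.047081613886471446
  z 0.1 -0.0657105943443459 0.04158877178895251
7 11 270.09090909090907 199.1818181818182 268 272 198 200
  z 0.019 -0.05342335521991126 0.047081613886471446
  z 0.1 -0.0657105943443459 0.04158877178895251
[[100  81  65  84 105 104 102 105 106 109 106 106 105 105 110 111 112 124
  130 135]
 [101  85  72  80  99 106 105 103 111 103 110 119 122 131 136 143 147 146
  147 144]
 [104  92  73  76 101 113 121 124 132 138 143 146 149 143 145 141 136 127
  124 116]
 [115  94  80  73 111 139 145 144 146 144 138 132 129 120 113 113 119 123
  127 142]
 [122  99  82  73 108 137 137 132 121 118 110 105 110 134 140 147 152 151
  157 160]
 [113 100  90  73  85 104 100 105  99  89  82  92 124 151 159 161 161 160
  161 158]
 [106 109  97  75  64  86  98 101  98  83  80 102 140 159 161 160 158 160
  159 156]
 [107 122  99  81  68  78  91  94  84  73  87 120 153 162 163 159 159 156
  158 156]
 [115 132 102  89  73  70  77  79  75  86 108 140 158 157 156 162 162 159
  160 154]
 [113 140 122  95  78  81 102  96 107 129 146 160 160 161 162 157 155 154
  157 158]
 [111 139 131  93  80 111 147 154 154 155 159 157 163 156 160 156 158 160
  158 153]
 [ 95 128 135  98  89 113 153 159 161 162 161 160 160 159 160 159 158 158
  158 157]
 [110 120 137 101  96 107 142 164 158 159 160 159 155 158 158 155 162 160
  156 156]
 [114 119 137 107  95  94 132 157 158 158 158 158 163 159 158 160 157 161
  156 157]]
```

The bright pan-lip line runs unbroken above the blue bead, so the bead is below the lip, in the tray. I'll return the lever.

{"fn": "servo_tool", "kwargs": {
  "targets": [
    [[0, 0.15, -0.26], [0, 0, 0], 0.1],
    [[0, 0.15, -0.26], [0, 0, 0], 0.1],
    [[0, 0.37, -0.52], [0, 0, 0], 0.1],
    [[0, 0.42, -0.48], [0, 0, 0], 0.1],
    [[0, 0.47, -0.44], [0, 0, 0], 0.1],
    [[0, 0.51, -0.39], [0, 0, 0], 0.1],
    [[0, 0.55, -0.33], [0, 0, 0], 0.1],
    [[0, 0, 0], [0, 0, 0], 0.1]
  ]
}}

```text
time: 18.6
eef_pos: [0.4944, 0.2742, 0.2148]
tool_rot: [-180.0, -0.0, 103.2]
force: [-8.6, -3.4, 21.2]
gripper_width: 0.225
gripper_force: 25.0
```

{"fn": "servo_tool", "kwargs": {
  "targets": [
    [[0, 0.29, -0.14], [0, 0, 0], 0.1],
    [[0, 0.29, -0.14], [0, 0, 0], 0.1],
    [[0, 0.6, -0.22], [0, 0, 0], 0.1],
    [[0, 0.62, -0.16], [0, 0, 0], 0.1],
    [[0, 0.63, -0.1], [0, 0, 0], 0.1],
    [[0, 0.4, -0.03], [0, 0, 0], 0.1],
    [[0, 0.15, 0], [0, 0, 0], 0.1],
    [[0, 0, 0], [0, 0, 0], 0.1]
  ]
}}

```text
time: 19.4
eef_pos: [0.5668, 0.2907, 0.2322]
tool_rot: [-179.9, 0.0, 103.1]
force: [2.3, -0.6, 3.8]
gripper_width: 0.229
gripper_force: 25.0
```

{"fn": "servo_tool", "kwargs": {
  "targets": [
    [[0, 0.06, 0], [0, 0, 0], 0.1],
    [[0, 0.05, 0], [0, 0, 0], 0.1],
    [[0, 0.03, 0], [0, 0, 0], 0.1],
    [[0, 0, 0], [0, 0, 0], 0.1]
  ]
}}

```text
time: 19.8
eef_pos: [0.5695, 0.2914, 0.2321]
tool_rot: [-179.9, 0.0, 103.2]
force: [-7.3, -4.7, 5.2]
gripper_width: 0.232
gripper_force: 25.0
```

{"fn": "servo_tool", "kwargs": {
  "targets": [
    [[0, 0.03, 0], [0, 0, 0], 0.1],
    [[0, 0, 0], [0, 0, 0], 0.4],
    [[0, 0, 0], [0, 0, 0], 0.6],
    [[0, 0, 0], [0, 0, 0], 0.7],
    [[0, 0, 0], [0, 0, 0], 0.7],
    [[0, 0, 0], [0, 0, 0], 0.7]
  ]
}}

```text
time: 20.4
eef_pos: [0.5708, 0.292, 0.2318]
tool_rot: [-180.0, -0.0, 103.2]
force: [-0.5, -0.6, -0.2]
gripper_width: 0.611
gripper_force: 0.0
```

{"fn": "servo_tool", "kwargs": {
  "targets": [
    [[0, 0, -0.5], [0, 0, 0], 0.7],
    [[0, 0, -0.9], [0, 0, 0], 0.7],
    [[0, 0, -1], [0, 0, 0], 0.7],
    [[0, 0, -1], [0, 0, 0], 0.7],
    [[0, -0.8, 0], [0, 0, 0], 0.7],
    [[0, -1, 0], [0, 0, 0], 0.7],
    [[0, -1, 0], [0, 0, 0], 0.7],
    [[0, -1, 0], [0, 0, 0], 0.7]
  ]
}}

```text
time: 21.2
eef_pos: [0.4773, 0.2701, 0.3179]
tool_rot: [179.9, -0.0, 103.2]
force: [0.1, 0.6, 0.1]
gripper_width: 0.701
gripper_force: 0.0
```

{"fn": "servo_tool", "kwargs": {
  "targets": [
    [[0, -1, 0], [0, 0, 0], 0.7],
    [[0, -1, 0], [0, 0, 0], 0.7],
    [[0, -1, 0], [0, 0, 0], 0.7],
    [[0.5, -1, 0], [0, 0, 0], 0.7],
    [[0.5, -1, 0], [0, 0, 0], 0.7],
    [[0.5, -1, 0], [0, 0, 0], 0.7],
    [[0, 0, 0], [0, 0, 0], 0.7],
    [[0, 0, 0], [0, 0, 0], 0.7]
  ]
}}

```text
time: 22.0
eef_pos: [0.3238, 0.2728, 0.318]
tool_rot: [179.9, -0.0, 103.2]
force: [-0.3, -0.1, -0.3]
gripper_width: 0.7
gripper_force: 0.0
```

```bash
python3 - <<'E'
from h import *
np.set_printoptions(precision=4,suppress=True)
t=grab('top','top9');s=grab('scene','scene9');t0=load('top0');s0=load('scene0')
for n,d,r in(('top',t,(255,170,330,250)),('topOLDpan',t,(252,138,305,186))):
    for nm,lo,hi in(('red',(0,120,70),(8,255,255)),('turq',(80,90,60),(98,255,255)),('green',(45,80,20),(78,255,150)),('blue',(110,120,20),(135,255,115))):
        print(n,nm,[(b[0].round().tolist(),b[2]) for b in blobs(d,lo,hi,r,6)[:4]])
b=blobs(t,(105,120,60),(125,255,255),(255,170,330,250))[0];print('tray',b[0],b[2],[onz(t,*p,.045)[:2].round(4).tolist() for p in b[1]])
# lever/grip and marker unchanged vs start
for n,a,b,r in(('scene grip',s,s0,(385,180,432,245)),('top pan walls',t,t0,(245,115,310,188)),('top grip',t,t0,(194,160,240,184)),('scene marker',s,s0,(368,180,384,205)),('pliers',t,t0,(210,215,245,275)),('jar',t,t0,(160,190,195,220)),('magn',t,t0,(160,145,205,180)),('spool',t,t0,(350,205,375,228)),('screwdr',t,t0,(345,235,400,290)),('glue',t,t0,(360,125,385,150))):
    x0,y0,x1,y1=r;D=np.abs(a['img'][y0:y1,x0:x1].astype(int)-b['img'][y0:y1,x0:x1]).max(2);print(n,D.mean().round(2),(D>40).sum())
print(arm.state()['eef_pos'],arm.state()['force'])
E
```

```text
top red [([274.0, 227.0], 31.5)]
top turq [([286.0, 225.0], 47.5)]
top green [([298.0, 222.0], 29.0)]
top blue [([268.0, 196.0], 22.0)]
topOLDpan red []
topOLDpan turq []
topOLDpan green []
topOLDpan blue []
tray [287.732  206.5424] 1817.5 [[0.5593, 0.2032], [0.591, 0.0684], [0.4659, 0.0393], [0.4349, 0.1727]]
scene grip 3.64 0
top pan walls 13.31 455
top grip 4.73 0
scene marker 3.44 0
pliers 12.6 157
jar 4.32 0
magn 4.49 0
spool 4.25 0
screwdr 3.93 0
glue 4.16 0
[0.3243 0.2726 0.3173] [-0.1849  0.4742  0.9014]
```

```bash
python3 -c "
from bench import arm
print(arm.job_done())"
```

```text
the job is handed in; nothing more can be done
None
```

The job is handed in after about 22 s of robot time: the tray is in its bay, all four beads are in it, the lever was held about 1.6 s at my estimate of the red marker (1.09 rad, good to about 0.02) and is back upright, and the marker and the other bench items I checked are unmoved (the pliers' camera check was inconclusive).

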